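# Free the boxed-in brass weight and lay it on the curing medal

### The arm

A 6-joint arm with a two-finger parallel gripper is mounted at the origin on a cart in front of the work surface, level with it; the furniture and walls round the work are solid. World frame = base frame: x ahead of the robot, y to its left, z up, the work surface at z = 0. Lengths are in m, angles in rad, forces in N, time in s.
With the tool pointing down it reaches from about 0.35 to 0.775 m from the base axis. Payload 7.3 kg.
Tool frame: the origin (TCP) lies at the very end of the fingers, on their centre line; the grasp point (between the pads) lies 19 mm behind it; z points along the fingers, y is the direction in which the jaws open and shut (so a half turn about z gives the same grasp; the last joint's range is limited). The gripper opens to 92 mm and grips with 3 to 60 N. Pads are 19 mm wide; open, the fingers measure 130 mm over their backs; the gripper's body (75 mm by 190 mm) begins 47 mm behind the grasp point.
Start: joints at [-1.27, 0.342, 1.524, -0, 1.275, -0.146], TCP at [0.227, -0.473, 0.227] pointing down, gripper open.
Joint ranges: [-2.53, 2.53], [-0.77, 2.02], [0.04, 2.7], [-1, 4.14], [0.28, 2.66], [-3.11, 3.11]. Speed limits (rad/s): [2.57, 2.57, 3.14, 3.14, 3.14, 3.14].

### API

Orientations are given as [roll, pitch, yaw] about the fixed x, y, z axes, in that order (R = Rz(yaw) Ry(pitch) Rx(roll)).
In Python, from cell import observe, read_camera, camera_info, hand_in gives the robot as it stands.
- The arm moves only by the tool jog_arm, never from a script. Its argument "rows" is one flat list of numbers, 5 for each row, row after row: the finger opening in mm, from 0 to 91.8, then the shift along the tool's x, y, z in mm, then the turn about the tool's z in degrees. In form: [gripper, tx, ty, tz, roll, gripper, tx, ty, tz, roll, ...]. A call has 1 to 20 rows; each row shifts and turns the commanded pose from where the row before left it, along the tool's axes as they then stand; what a row does not reach is not made up. A row lasts 1/10 s, in which the tool goes at most 50 mm and 8.59 degrees, less where a joint would pass 70% of its speed; a pose out of reach is approached as far as the arm can. A call with a gripper value outside its range is refused whole. The fingers move at their own pace and stop on an object; "grip_force" is the grip in N (left out, the last holds). Time passes only in rows, so rows that do not move let the fingers close. It gives the time, the measured TCP pose, the force and the opening at its end, in the units of the state.
- observe(): the state, without advancing time (a new reading comes with each control period).
- read_camera(name): name is "side" or "top" or "wrist"; returns (picture, depth): 480x640x3 uint8, red, green, blue; 480x640 float32, m along the optical axis (not along the pixel's ray), 0 where there is no reading.
- camera_info(name): a dict with "fx", "fy", "cx", "cy" (pixels), "distortion" ([k1, k2, p1, p2, k3] as OpenCV has them; the pictures are not rectified), "extrinsics" (4x4, takes a point from camera to world coordinates); the wrist camera has in their place "tool_from_camera" (4x4, takes a point from camera to tool coordinates, whose origin is the TCP and whose axes are the flange's). Camera axes: x right, y up, looking along -z (the intrinsics and any distortion apply to the point x, -y, -z); pixel columns grow to the right and rows downward; lengths in m; the calibration is good to about 2 mm. A picture is of the moment at which its call begins: read the wrist's pose just before it. camera_info takes no time and is no camera call.
- hand_in(): hands the job in, once; it reports no verdict.
The state is a dict: "time": time; "qpos": joint angles; "qvel": joint speeds; "joint_efforts": joint torques, N m; "tool_pos": TCP position; "tool_rot": TCP orientation; "contact_force": force on the tool from outside, world axes, zero at the start; "torque": the same for the moment, N m; "opening": finger opening in m.
Only numpy, scipy, OpenCV 4.12 (cv2) and the standard library are available. Lean on these libraries where they do the work, as an engineer would, in place of code of your own. Each camera call takes 0.05 s, during which the arm holds its last target. There are 200 camera calls.

### The job

The medal lying on the wooden curing block has to be weighed down with the brass weight, which is boxed in between two jars in the small rack. Clear both jars onto the cork mat and stand them there, then lay the weight flat on the middle of the medal on the block, and after that put each jar back upright in the rack exactly where it stood at the start (each on its own seat, not swapped). Leave the brush and the scraper lying where they are.

Things in the scene. Friction and masses are not known exactly. Their poses are not given: they have to be found in the camera images.
- small_jar_mid (a point): Small round jar with a white knurled cap, 38 mm in diameter and 42 mm high, 55 g, standing upright on one of the two end seats of the rack (which end varies). This point is the jar's centre, half-way up (21 mm over its underside); z points up along the jar.
- tall_jar_mid (a point): Taller round jar with a black knurled cap, 43 mm in diameter and 55 mm high, 55 g, standing upright on the other end seat of the rack. This point is the jar's centre, half-way up (27.5 mm over its underside); z points up along the jar.
- weight_mid (a point): Flat brass weight, a disc 42 mm in diameter and 10 mm thick with a small hole in the middle, lying flat on the middle seat of the rack between the jars. This point is its centre, half-way up (5 mm over its underside); z is the disc's axis.
- rack_seat (a point): Rack, fixed: wooden base 160 (x) by 84 (y) by 6 mm, x roughly away from the robot. Point: middle seat, on the base's upper face, 6 mm over the work surface. Three flush round seats at x = -48, 0, 48 mm, y = 0. Two upright cheeks (y = 28 to 34 mm either side, x = -25 to 25 mm, 25 mm high) flank the weight: once the jars are gone, take it at its -x and +x sides. The jars' y sides are open.
- mat_top (a point): Cork mat, fixed, 150 mm (its x) by 116 mm (its y) with a thin black edge, flat, x roughly away from the robot. This point is the middle of its upper face, 3 mm over the work surface. The cleared jars go here, anywhere wholly on the mat, side by side along x for instance.
- medal_top (a point): Curing block, fixed: a light wooden block 116 x 116 x 20 mm with one octagonal medal, 90 mm across and 8 mm thick, fixed flat on its middle (the only medal that lies on a block). This point is the middle of the medal's upper face, 28 mm over the work surface; z points up. Four little brass pins at the block's corners end 1 mm below the medal's face.
- brush_mid (a point): Wooden touch-up brush, 10 mm thick and 159 mm long, lying on the surface roughly along x between the rack, block or mat. Point: about its middle, 5 mm up; its y axis runs along the handle. A bystander: leave it alone.
- scraper_mid (a point): Blade scraper with an 18 mm wide, 12 mm high green handle, 118 mm long, lying on the surface roughly along x between the rack, block or mat. Point: about its middle, 7.5 mm up; its y axis runs along the handle. A bystander: leave it alone.
Not all that is in view belongs to the job. Of the things that look like the part that bears weight_mid, the smallest one is meant.

How it is judged:
On the way, in this order (a step that is already met when the one before it is completed fails the run):
1. both jars stand upright on the cork mat, and the weight still lies in the rack (x of small_jar_mid in the frame of mat_top between -0.067 and 0.067 m and y of small_jar_mid in the frame of mat_top between -0.052 and 0.052 m and z of small_jar_mid in the frame of mat_top between 0.017 and 0.025 m and angle between each of small_jar_mid, tall_jar_mid's own z axis and vertical below 0.12 rad and x of tall_jar_mid in the frame of mat_top between -0.067 and 0.067 m and y of tall_jar_mid in the frame of mat_top between -0.052 and 0.052 m and z of tall_jar_mid in the frame of mat_top between 0.0235 and 0.0315 m and distance of weight_mid from where it was at the start of the episode below 0.025 m), for 0.2 s.
2. the weight lies flat on the middle of the medal, let go, while both jars still stand on the mat (horizontal distance between weight_mid and medal_top below 0.012 m and z of weight_mid in the frame of medal_top between 0.001 and 0.009 m and angle between weight_mid's own z axis and vertical below 0.1 rad and contact force between the fingers and weight below 0.05 N and x of small_jar_mid in the frame of mat_top between -0.067 and 0.067 m and y of small_jar_mid in the frame of mat_top between -0.052 and 0.052 m and z of small_jar_mid in the frame of mat_top between 0.017 and 0.025 m and angle between each of small_jar_mid, tall_jar_mid's own z axis and vertical below 0.12 rad and x of tall_jar_mid in the frame of mat_top between -0.067 and 0.067 m and y of tall_jar_mid in the frame of mat_top between -0.052 and 0.052 m and z of tall_jar_mid in the frame of mat_top between 0.0235 and 0.0315 m), for 0.2 s.
At the end, for the whole second after the job is handed in: The weight lies flat on the medal on the block, its centre within 12 mm of the medal's middle; each jar stands upright (within 0.1 rad) within 12 mm of where it stood at the start; all are released and at rest (horizontal distance between weight_mid and medal_top below 0.012 m and z of weight_mid in the frame of medal_top between 0.001 and 0.009 m and angle between each of weight_mid, small_jar_mid, tall_jar_mid's own z axis and vertical below 0.1 rad and distance of each of small_jar_mid, tall_jar_mid from where it was at the start of the episode below 0.012 m and linear speed of each of small_jar, tall_jar, weight below 0.01 m/s); the robot touches nothing.
It fails at once if the brush or the scraper is moved by more than 20 mm (distance of any of brush_mid, scraper_mid from where it was at the start of the episode above 0.02 m).
It fails at once if a jar is tipped over (angle between any of small_jar_mid, tall_jar_mid's own z axis and vertical above 0.8 rad).
It also fails if it takes over 138 s, if anything falls off the work surface, if the arm or the gripper's body presses on something with over 40 N, if the wrist force passes 120 N, or if a joint passes its speed limit or range.

## Working session

There is one attempt and no reset: what is moved stays moved. The work goes in short steps, Python scripts to look and compute and a tool call to move; the robot and the scene stay as the last step left them, time stands still between calls to the robot, and variables do not carry over. Pictures are saved under pics/ and viewed, about 12 in all and at most 16, crops included, and the job is handed in when it is done.

Besides the shell and the picture viewer there is one more tool, called after ">>>" as name(argument=value, ...) on one line, values as JSON. jog_arm: Moves the arm, as the interface text tells. Its arguments: {"type":"object","properties":{"rows":{"type":"array","items":{"type":"number"}},"grip_force":{"type":"number"}},"required":["rows"]}

```bash
ls; mkdir -p pics
cat > h.py <<'E'
import numpy as np, cv2
from cell import observe, read_camera, camera_info, hand_in
from scipy.spatial.transform import Rotation as R
def save(n,im): cv2.imwrite(f'pics/{n}.png',cv2.cvtColor(im,cv2.COLOR_RGB2BGR))
def pose(name,st=None):
    ci=camera_info(name)
    if name!='wrist': return np.array(ci['extrinsics'])
    T=np.eye(4);T[:3,:3]=R.from_euler('xyz',st['tool_rot']).as_matrix();T[:3,3]=st['tool_pos']
    return T@np.array(ci['tool_from_camera'])
def ray(name,uv,T):
    ci=camera_info(name);K=np.array([[ci['fx'],0,ci['cx']],[0,ci['fy'],ci['cy']],[0,0,1]])
    p=cv2.undistortPoints(np.float64(uv).reshape(-1,1,2),K,np.float64(ci['distortion'])).reshape(-1,2)
    d=np.c_[p[:,0],-p[:,1],-np.ones(len(p))]@T[:3,:3].T
    return T[:3,3],d
def onz(name,uv,T,z):
    o,d=ray(name,uv,T); return o+d*((z-o[2])/d[:,2])[:,None]
def cloud(name,depth,T):
    v,u=np.mgrid[:480,:640];o,d=ray(name,np.c_[u.ravel(),v.ravel()],T)
    return (o+d*depth.reshape(-1,1)).reshape(480,640,3)
E
python3 - <<'E'
from h import *
np.set_printoptions(precision=3,suppress=True)
s=observe();print(s)
for n in ('top','side','wrist'):
    s=observe();im,d=read_camera(n);save(n+'0',im);np.savez(f'{n}0.npz',im=im,d=d,T=pose(n,s));print(n,camera_info(n),(d>0).mean())
E
```

```text
pics
{'time': 0.0, 'qpos': array([-1.27 ,  0.343,  1.525,  0.   ,  1.275, -0.146]), 'qvel': array([-0.001, -0.001, -0.   ,  0.   , -0.   , -0.001]), 'joint_efforts': array([ -0.004, -43.126, -24.422,   0.072,   0.056,  -0.   ]), 'tool_pos': array([ 0.227, -0.473,  0.226]), 'tool_rot': array([-3.14 , -0.   ,  0.447]), 'contact_force': array([-0.167,  0.382,  1.044]), 'torque': array([-0.013,  0.019,  0.001]), 'opening': 0.09187416153521309}
top {'fx': 471.65581710388926, 'fy': 471.65581710388926, 'cx': 318.1489721038509, 'cy': 235.9791846695674, 'distortion': array([-0.,  0.,  0.,  0.,  0.]), 'extrinsics': array([[ 0.084,  0.974, -0.212,  0.322],
       [-0.996,  0.083, -0.016, -0.004],
       [ 0.002,  0.212,  0.977,  0.874],
       [ 0.   ,  0.   ,  0.   ,  1.   ]])} 0.99587890625
side {'fx': 576.4371266092597, 'fy': 576.4371266092597, 'cx': 316.4851114753346, 'cy': 243.0732088391515, 'distortion': array([-0.047,  0.   ,  0.   ,  0.   ,  0.   ]), 'extrinsics': array([[-0.839,  0.205, -0.504, -0.102],
       [-0.544, -0.295,  0.786,  0.882],
       [ 0.012,  0.933,  0.359,  0.468],
       [ 0.   ,  0.   ,  0.   ,  1.   ]])} 0.99599609375
wrist {'fx': 377.0090559261321, 'fy': 377.0090559261321, 'cx': 320.1866088419002, 'cy': 245.23965851064793, 'distortion': array([-0.028,  0.   ,  0.   ,  0.   ,  0.   ]), 'tool_from_camera': array([[ 0.   ,  0.953,  0.304,  0.082],
       [ 1.   , -0.   , -0.   , -0.001],
       [-0.   ,  0.304, -0.953, -0.16 ],
       [ 0.   ,  0.   ,  0.   ,  1.   ]])} 0.99580078125
```

View pics/top0.png

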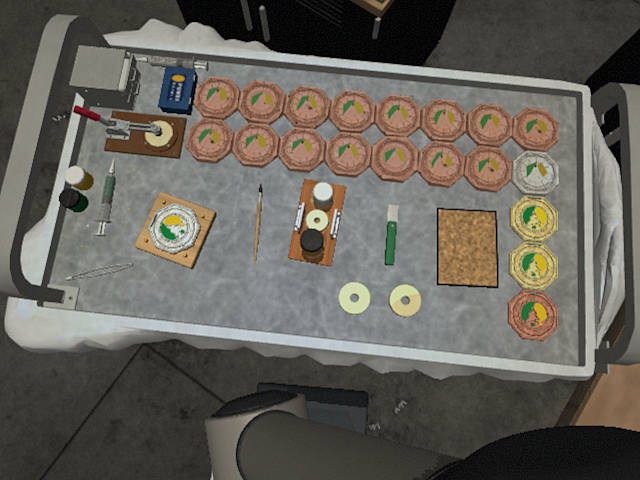

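View pics/side0.png

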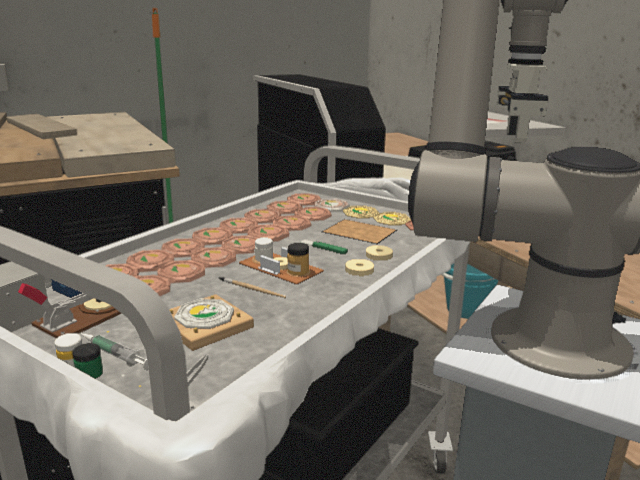

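Top view: the rack is at about (318,222), with the white-capped jar at (323,193) on the far seat and the black-capped jar at (312,241) on the near seat. The mat is at (467,247), the block with medal at (175,230), the brush at (259,222) and the scraper at (391,235).
Weight candidates are discs at (317,220) in the rack, (354,298), (405,301) and the cream disc at (159,134). The rack disc looks smallest and lies between the jars, so it is the one meant. I'll confirm it in a crop while measuring.

Run:
```python
from h import *
np.set_printoptions(precision=4,suppress=True)
f=np.load('top0.npz');im,d,T=f['im'],f['d'],f['T'];C=cloud('top',d,T)
save('crop1',cv2.resize(im[165:325,230:450],None,fx=3.5,fy=3.5,interpolation=cv2.INTER_CUBIC))
for u,v in [(230,120),(310,285),(420,200),(467,247),(175,230),(323,190),(311,238),(310,222),(301,185),(354,290)]:print((u,v),C[v-1:v+2,u-1:u+2].reshape(-1,3).mean(0),im[v,u])
hsv=cv2.cvtColor(im,cv2.COLOR_RGB2HSV)
def rect(name,box,lo,hi,z):
    x0,y0,x1,y1=box;m=np.zeros((480,640),np.uint8);m[y0:y1,x0:x1]=cv2.inRange(hsv,np.array(lo),np.array(hi))[y0:y1,x0:x1]
    m=cv2.morphologyEx(m,cv2.MORPH_CLOSE,np.ones((5,5)))
    c=max(cv2.findContours(m,0,1)[0],key=cv2.contourArea).reshape(-1,2)
    P=onz('top',c,T,z)[:,:2]
    r=cv2.minAreaRect(np.float32(P*1000));print(name,r)
rect('mat',(430,200,505,295),(5,80,60),(20,255,255),.003)
rect('rack',(280,170,350,275),(5,80,50),(16,255,255),.006)
rect('block',(130,185,220,275),(8,80,80),(22,255,255),.02)
rect('scraper',(375,200,405,270),(60,80,20),(95,255,255),.012)
rect('ring1',(335,275,375,320),(20,40,120),(35,255,255),.01)
rect('ring2',(385,275,425,325),(15,40,120),(35,255,255),.01)
rect('weight',(303,205,332,235),(20,40,120),(35,255,255),.016)
rect('brush',(245,205,270,270),(8,60,80),(25,255,255),.01)
```

```text
(230, 120) [0.733  0.206  0.0008] [125 129 127]
(310, 285) [0.4172 0.0174 0.0018] [126 131 132]
(420, 200) [ 0.5982 -0.1792  0.0021] [118 122 122]
(467, 247) [ 0.5134 -0.2708  0.0026] [164 126  83]
(175, 230) [0.4945 0.2735 0.0269] [209 219 214]
(323, 190) [0.5875 0.0078 0.0486] [208 219 215]
(311, 238) [0.4935 0.0214 0.0612] [52 48 46]
(310, 222) [0.5334 0.0274 0.0159] [209 219 186]
(301, 185) [0.6089 0.0518 0.0019] [134 144 149]
(354, 290) [ 0.4136 -0.0635  0.0145] [208 218 176]
mat ((513.8157348632812, -270.5773620605469), (143.17491149902344, 108.74769592285156), 1.7447364330291748)
rack ((538.6329345703125, 14.5181884765625), (82.87271881103516, 158.56103515625), 83.81153106689453)
block ((498.4042053222656, 276.5273742675781), (115.09634399414062, 114.38326263427734), 74.4035873413086)
scraper ((507.2226257324219, -124.61541748046875), (16.35776138305664, 81.74913024902344), 88.6246566772461)
ring1 ((400.67767333984375, -65.68324279785156), (56.26021194458008, 56.74042510986328), 4.838543891906738)
ring2 ((403.9161682128906, -157.67010498046875), (57.961585998535156, 57.672882080078125), 48.85200119018555)
weight ((538.3568115234375, 14.664552688598633), (11.607386589050293, 11.249526977539062), 4.7858452796936035)
brush ((504.0483703613281, 125.84211730957031), (111.74774932861328, 7.237036228179932), 2.175417900085449)
```

View pics/crop1.png

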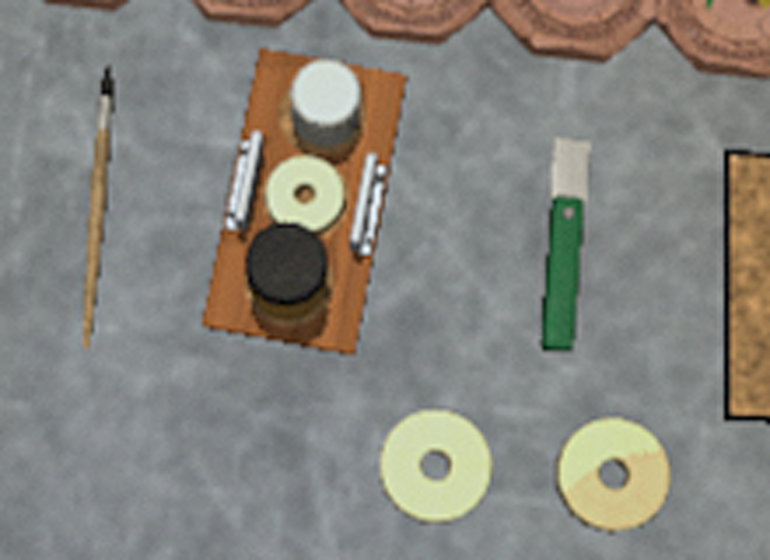

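The crop shows the rack disc at crop px (305,193) clearly smaller (about 42 mm) than the two loose 57 mm rings at (436,465) and (613,473), so it is the weight. Next I move over the rack for a close view.

>>> jog_arm(rows=[91, 0, 0, -13, 7.95, 91, 0, 0, -13, 7.95, 91, 0, 0, -13, 7.95, 91, 0, 0, -13, 7.95, 91, 14.5, -34.6, 0, 0, 91, 14.5, -34.6, 0, 0, 91, 14.5, -34.6, 0, 0, 91, 14.5, -34.6, 0, 0, 91, 14.5, -34.6, 0, 0, 91, 14.5, -34.6, 0, 0, 91, 14.5, -34.6, 0, 0, 91, 14.5, -34.6, 0, 0, 91, 14.5, -34.6, 0, 0, 91, 14.5, -34.6, 0, 0, 91, 14.5, -34.6, 0, 0, 91, 14.5, -34.6, 0, 0, 91, 14.5, -34.6, 0, 0, 91, 14.5, -34.6, 0, 0, 91, 14.5, -34.6, 0, 0, 91, 0, 0, 0, 0])

```text
time: 2.15
tool_pos: [0.5003, 0.0224, 0.2781]
tool_rot: [-3.14, 0.0, -0.104]
contact_force: [-0.9, 0.3, -0.3]
opening: 0.0908
```

Run:
```python
from h import *
np.set_printoptions(precision=4,suppress=True)
s=observe();im,d=read_camera('wrist');save('w1',im);T=pose('wrist',s);np.savez('w1.npz',im=im,d=d,T=T);print(s['time'],s['tool_pos'],s['tool_rot'],s['qpos'],s['contact_force'])
```

```text
2.15 [0.5003 0.0224 0.2781] [-3.1404  0.0003 -0.1039] [-0.1093  0.2607  1.4959  0.0012  1.3854  1.5652] [-0.9289  0.2517 -0.3316]
```

View pics/w1.png

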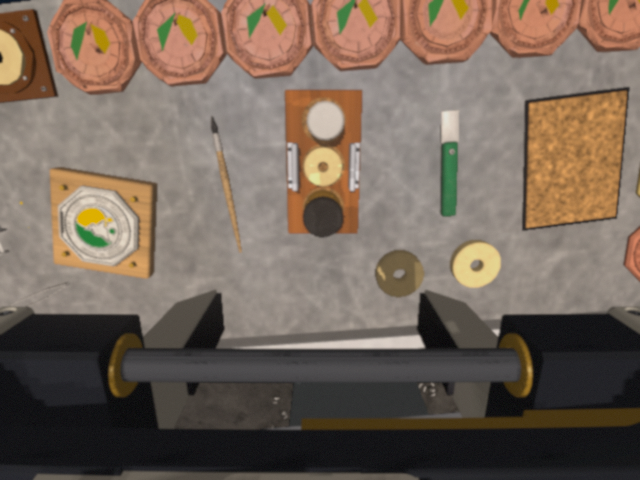

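The wrist view shows the rack at (323,162) with white cap at (325,120), weight at (323,167) and black cap at (323,216). The medal is at (99,226), the mat at (577,160). The nearest obstacles are the brush at (227,185) and the scraper at (449,165). I'll measure across both views.

```bash
cat > m.py <<'E'
from h import *
np.set_printoptions(precision=4,suppress=True)
def cen(im,box,lo,hi,k=3):
    hsv=cv2.cvtColor(im,cv2.COLOR_RGB2HSV);x0,y0,x1,y1=box;m=np.zeros((480,640),np.uint8)
    m[y0:y1,x0:x1]=cv2.inRange(hsv,np.array(lo),np.array(hi))[y0:y1,x0:x1]
    m=cv2.morphologyEx(m,cv2.MORPH_CLOSE,np.ones((k,k)))
    return max(cv2.findContours(m,0,1)[0],key=cv2.contourArea)
def hull_c(c):
    (u,v),r=cv2.minEnclosingCircle(c);e=cv2.fitEllipse(cv2.convexHull(c));return e
def tri(A,B):
    (o1,d1),(o2,d2)=A,B;d1=d1[0];d2=d2[0]
    t=np.linalg.lstsq(np.c_[d1,-d2],o2-o1,rcond=None)[0];p=o1+t[0]*d1;q=o2+t[1]*d2
    return (p+q)/2,np.linalg.norm(p-q)
E
python3 - <<'E'
from m import *
a=np.load('top0.npz');b=np.load('w1.npz')
Cb=cloud('wrist',b['d'],b['T'])
W=((0,0,125),(179,45,255));K=((0,0,0),(179,150,75));Y=((15,40,120),(40,255,255))
for n,ba,bb,m in (('white',(308,178,340,206),(300,98,350,139),W),('black',(298,226,328,252),(298,195,350,240),K),
   ('weight',(300,205,335,236),(298,145,348,194),Y),('medal',(145,200,205,258),(58,185,142,266),((0,0,110),(179,60,255)))):
    ea=hull_c(cen(a['im'],ba,*m,k=7));eb=hull_c(cen(b['im'],bb,*m,k=7))
    p,e=tri(ray('top',ea[0],a['T']),ray('wrist',eb[0],b['T']))
    print(n,'top',np.round(ea[0]+ea[1],1),'wr',np.round(eb[0]+eb[1],1),'tri',p,'gap',e)
    u,v=np.int32(np.round(eb[0])); print('   depth',np.median(Cb[v-3:v+4,u-8:u+9].reshape(-1,3),0))
for n,box,m,z in (('rack',(275,80,372,242),((3,90,50),(16,255,255)),.006),('block',(40,160,165,285),((8,80,80),(22,255,255)),.02),('mat',(515,80,639,235),((5,60,50),(22,255,255)),.003),('scr',(430,100,470,225),((60,80,20),(95,255,255)),.012),('brush',(205,140,250,255),((8,60,80),(25,255,255)),.01)):
    c=cen(b['im'],box,*m,k=7).reshape(-1,2);P=onz('wrist',c,b['T'],z)
    print(n,cv2.minAreaRect(np.float32(P[:,:2]*1000)))
    t=P[:,1].argmin();s=P[:,1].argmax();print('   yrange',P[t,:2],P[s,:2])
for n,(u,v) in (('seat',(300,215)),('mat',(577,160)),('medal',(110,245))): print(n,np.median(Cb[v-3:v+4,u-3:u+4].reshape(-1,3),0))
E
```

```text
white top [323.8 177.   31.3  46.3] wr [325.  120.5  35.3  37.6] tri [0.5852 0.0087 0.1259] gap 0.00291152352740767
   depth [0.5862 0.0092 0.0498]
black top [310.  239.1  25.3  31.4] wr [322.9 216.3  38.9  39.6] tri [0.4921 0.0221 0.0581] gap 0.002223975874792905
   depth [0.4933 0.0207 0.0628]
weight top [316.5 219.   23.7  27.7] wr [323.2 171.   42.7  55.6] tri [0.5355 0.0157 0.0349] gap 0.0008035281814705782
   depth [0.5333 0.0164 0.0177]
medal top [168.2 221.1  62.9  83.9] wr [ 98.1 225.5  72.9  87.6] tri [0.5049 0.2809 0.0314] gap 0.01376969400695707
   depth [0.5018 0.2755 0.0289]
rack ((538.506103515625, 16.013347625732422), (83.58233642578125, 158.71412658691406), 84.05960845947266)
   yrange [ 0.6122 -0.0325] [0.4663 0.065 ]
block ((499.7335205078125, 275.96710205078125), (120.19119262695312, 117.98726654052734), 74.24909973144531)
   yrange [0.5393 0.2038] [0.4599 0.3483]
mat ((513.3140869140625, -270.572998046875), (146.38702392578125, 112.38948059082031), 1.7925333976745605)
   yrange [ 0.4535 -0.3286] [ 0.5827 -0.2128]
scr ((508.56427001953125, -123.93408966064453), (15.709975242614746, 81.58172607421875), 89.49066925048828)
   yrange [ 0.5177 -0.1319] [ 0.471  -0.1158]
brush ((507.1323547363281, 126.85770416259766), (119.48278045654297, 9.368553161621094), 2.3450918197631836)
   yrange [0.4905 0.1227] [0.5438 0.1329]
seat [0.4858 0.0483 0.0084]
mat [ 0.5155 -0.2729  0.005 ]
medal [0.4773 0.268  0.0295]
```

Depth heights agree with the stated ones to about 2 mm. I'll take the tall jar first: grasp at its mid-height with the jaws along the rack's y.

>>> jog_arm(rows=[91, -7.6, 2.5, 30, 0, 91, 0, 0, 30, 0, 91, 0, 0, 30, 0, 91, 0, 0, 30, 0, 91, 0, 0, 30, 0, 91, 0, 0, 30, 0, 91, 0, 0, 30, 0, 91, 0, 0, 20, 0, 91, 0, 0, 15, 0, 91, 0, 0, 12, 0, 91, 0, 0, 5, 0, 91, 0, 0, 0, 0, 91, 0, 0, 0, 0], grip_force=20)

```text
time: 3.5
tool_pos: [0.4917, 0.0171, 0.0173]
tool_rot: [3.141, -0.001, -0.108]
contact_force: [-0.3, 0.9, 0.7]
opening: 0.0911
```

>>> jog_arm(rows=[91, 0.5, -3.4, 0, 0, 91, 0, 0, 0, 0, 91, 0, 0, 0, 0, 91, 0, 0, 0, 0])

```text
time: 3.9
tool_pos: [0.4923, 0.0207, 0.0169]
tool_rot: [3.142, -0.0, -0.108]
contact_force: [-1.1, -0.1, 0.1]
opening: 0.0911
```

Run:
```python
from m import *
for i in range(3):
    s=observe();im,d=read_camera('wrist');print(s['tool_pos'],s['tool_rot'],s['contact_force'])
save('w2',im)
```

```text
[0.4923 0.0207 0.0169] [ 3.1415 -0.0004 -0.108 ] [-1.0878 -0.126   0.1468]
[0.4922 0.0207 0.0169] [ 3.1415 -0.0002 -0.108 ] [0.1162 0.2656 0.1565]
[0.4922 0.0207 0.0168] [ 3.1415 -0.0002 -0.1081] [ 0.1858 -0.2082  0.6071]
```

View pics/w2.png

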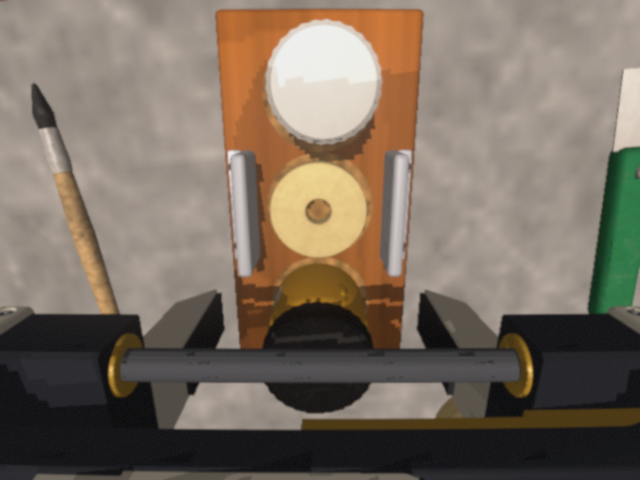

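The tall jar (cap centred at column 318) sits between the pads (222 and 419) and nothing is touching. Closing and lifting.

>>> jog_arm(rows=[30, 0, 0, 0, 0, 30, 0, 0, 0, 0, 30, 0, 0, 0, 0, 30, 0, 0, 0, 0, 30, 0, 0, 0, 0, 30, 0, 0, 0, 0, 30, 0, 0, 0, 0, 30, 0, 0, 0, 0, 30, 0, 0, 0, 0, 30, 0, 0, 0, 0], grip_force=20)

```text
time: 5.05
tool_pos: [0.4922, 0.0207, 0.0167]
tool_rot: [3.142, 0.0, -0.108]
contact_force: [-0.2, 0.0, 0.4]
opening: 0.0416
```

>>> jog_arm(rows=[30, 0, 0, -10, 0, 30, 0, 0, -20, 0, 30, 0, 0, -25, 0, 30, 0, 0, -25, 0, 30, 0, 12, -5, 0, 30, 2, 20, 0, 0, 30, 2, 30, 0, 0, 30, 2, 30, 0, 0, 30, 2, 30, 0, 0, 30, 2, 30, 0, 0, 30, 2, 30, 0, 0, 30, 2, 30, 0, 0, 30, 2, 30, 0, 0, 30, 2, 25, 0, 0, 30, 1.4, 15, 0, 0, 30, 0, 10.5, 0, 0, 30, 0, 0, 0, 0, 30, 0, 0, 0, 0, 30, 0, 0, 0, 0])

```text
time: 6.95
tool_pos: [0.4799, -0.2711, 0.1017]
tool_rot: [-3.141, 0.0, -0.107]
contact_force: [-0.5, 0.6, -0.8]
opening: 0.0419
```

Run:
```python
from m import *
s=observe();print(s['tool_pos'],s['tool_rot'],s['opening'])
s=observe();im,d=read_camera('wrist');save('w3',im);np.savez('w3.npz',im=im,d=d,T=pose('wrist',s))
```

```text
[ 0.4799 -0.2711  0.1017] [-3.1412  0.0003 -0.1071] 0.041885607438999654
```

View pics/w3.png

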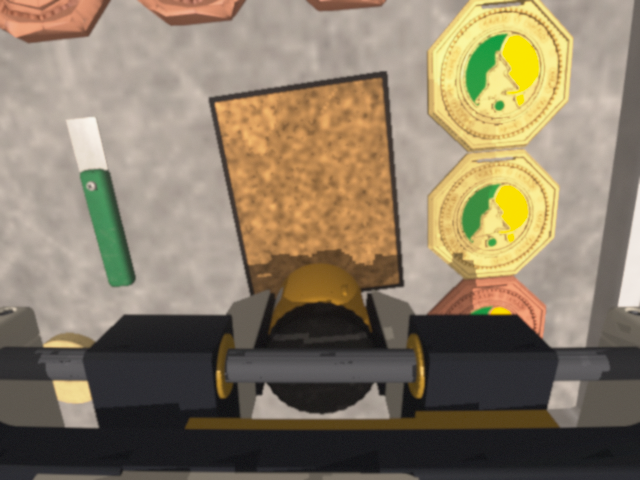

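The jar is held upright over the near half of the mat (corners at about (211,100), (386,73), (402,285), (252,293)). Its computed place is about 40 mm inside the near edge. Lowering.

>>> jog_arm(rows=[30, 0, 0, 15, 0, 30, 0, 0, 20, 0, 30, 0, 0, 20, 0, 30, 0, 0, 14, 0, 30, 0, 0, 9, 0, 30, 0, 0, 5, 0, 30, 0, 0, 3, 0, 30, 0, 0, 1, 0, 30, 0, 0, 0, 0, 30, 0, 0, 0, 0])

```text
time: 8.0
tool_pos: [0.4802, -0.2725, 0.0152]
tool_rot: [3.141, -0.001, -0.108]
contact_force: [0.3, -0.3, -0.9]
opening: 0.0419
```

>>> jog_arm(rows=[30, 0, 0, 1.3, 0, 30, 0, 0, 0, 0, 30, 0, 0, 0, 0, 62, 0, 0, 0, 0, 62, 0, 0, 0, 0, 62, 0, 0, 0, 0, 62, 0, 0, 0, 0, 62, 0, 0, 0, 0])

```text
time: 8.8
tool_pos: [0.4799, -0.2722, 0.0134]
tool_rot: [-3.142, 0.0, -0.108]
contact_force: [1.0, -0.4, 0.9]
opening: 0.062
```

>>> jog_arm(rows=[62, 0, 0, -10, 0, 62, 0, 0, -30, 0, 62, 0, 0, -40, 0, 62, 0, 0, -40, 0, 80, 4, -17, -6, 0, 91, 6, -24.7, 0, 0, 91, 7, -27, 0, 0, 91, 8, -30, 0, 0, 91, 8, -30, 0, 0, 91, 8, -30, 0, 0, 91, 8, -30, 0, 0, 91, 8, -30, 0, 0, 91, 8, -30, 0, 0, 91, 7, -25, 0, 0, 91, 3, -18, 0, 0, 91, 0, 0, 0, 0, 91, 0, 0, 0, 0, 91, 0, 0, 0, 0])

```text
time: 10.6
tool_pos: [0.5857, 0.0088, 0.1397]
tool_rot: [3.141, -0.0, -0.109]
contact_force: [0.0, -0.3, -0.9]
opening: 0.0908
```

Run:
```python
from m import *
s=observe();print(s['tool_pos'],s['tool_rot'],s['opening'])
for n in ('wrist','top'):
    s=observe();im,d=read_camera(n);np.savez(f'{n}4.npz',im=im,d=d,T=pose(n,s))
    if n=='top':
        C=cloud('top',d,pose(n));z=C[...,2]
        r=np.zeros_like(z,bool);r[150:320,420:510]=1
        m=r&(z>.05)&(z<.075);print('jar on mat',C[m].mean(0),m.sum())
    else: a=im
b=np.hstack([a[:,100:540],cv2.resize(im[150:320,400:540],(396,480))]);save('w4',cv2.resize(b,(790,450)))
```

```text
[0.5857 0.0088 0.1397] [ 3.1412 -0.0001 -0.109 ] 0.0908179995866445
jar on mat [ 0.4796 -0.272   0.0578] 464
```

View pics/w4.png

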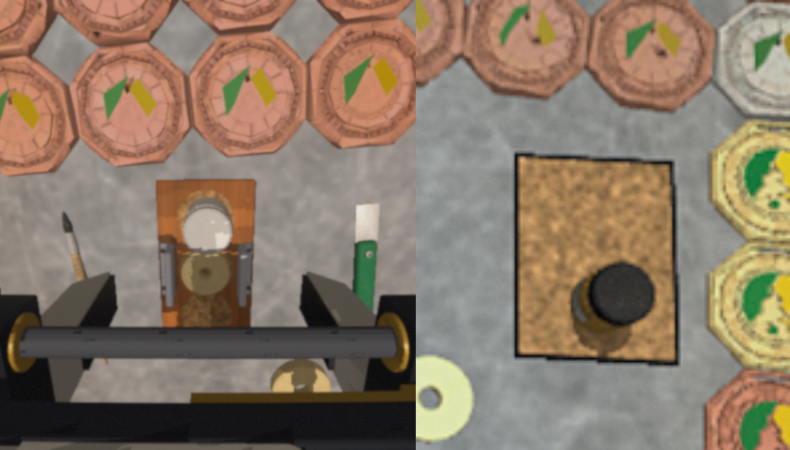

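The tall jar stands upright on the mat (0.480, -0.272). The small jar at panel px (208,228) is centred between the open fingers. Descending.

>>> jog_arm(rows=[91, 0.3, -0.7, 20, 0, 91, 0, 0, 30, 0, 91, 0, 0, 30, 0, 91, 0, 0, 22, 0, 91, 0, 0, 15, 0, 91, 0, 0, 8, 0, 91, 0, 0, 3, 0, 91, 0, 0, 0, 0, 91, 0, 0, 0, 0, 91, 0, 0, 0, 0])

```text
time: 11.7
tool_pos: [0.5869, 0.0102, 0.0123]
tool_rot: [3.142, -0.002, -0.108]
contact_force: [0.3, 0.1, -0.4]
opening: 0.0913
```

>>> jog_arm(rows=[25, 0, 0.4, 0, 0, 25, 0, 0, 0, 0, 25, 0, 0, 0, 0, 25, 0, 0, 0, 0, 25, 0, 0, 0, 0, 25, 0, 0, 0, 0, 25, 0, 0, 0, 0, 25, 0, 0, 0, 0, 25, 0, 0, 0, 0, 25, 0, 0, 0, 0, 25, 0, 0, 0, 0])

```text
time: 12.8
tool_pos: [0.5862, 0.0099, 0.0114]
tool_rot: [3.141, 0.0, -0.108]
contact_force: [-0.1, -0.3, 0.2]
opening: 0.037
```

>>> jog_arm(rows=[25, 0, 0, -10, 0, 25, 0, 0, -20, 0, 25, 0, 0, -25, 0, 25, 0, 0, -25, 0, 25, 0, 12, -5, 0, 25, 0, 20, 0, 0, 25, -1, 30, 0, 0, 25, -1, 30, 0, 0, 25, -1, 30, 0, 0, 25, -1, 30, 0, 0, 25, -1, 30, 0, 0, 25, -1, 30, 0, 0, 25, -0.8, 30, 0, 0, 25, 0, 20, 0, 0, 25, 0, 12, 0, 0, 25, 0, 8.3, 0, 0, 25, 0, 0, 0, 0, 25, 0, 0, 0, 0, 25, 0, 0, 0, 0])

```text
time: 14.7
tool_pos: [0.5492, -0.269, 0.0964]
tool_rot: [-3.141, 0.0, -0.107]
contact_force: [-0.5, 0.4, -1.1]
opening: 0.0366
```

>>> jog_arm(rows=[25, 0, 0, 15, 0, 25, 0, 0, 20, 0, 25, 0, 0, 20, 0, 25, 0, 0, 14, 0, 25, 0, 0, 9, 0, 25, 0, 0, 5, 0, 25, 0, 0, 3, 0, 25, 0, 0, 1.5, 0, 25, 0, 0, 0, 0, 25, 0, 0, 0, 0, 25, 0, 0, 0, 0, 25, 0, 0, 0, 0])

```text
time: 15.9
tool_pos: [0.5492, -0.2701, 0.0092]
tool_rot: [3.141, -0.001, -0.108]
contact_force: [-0.0, -0.8, -1.2]
opening: 0.0371
```

>>> jog_arm(rows=[25, 0, 0, 0.8, 0, 25, 0, 0, 0, 0, 62, 0, 0, 0, 0, 62, 0, 0, 0, 0, 62, 0, 0, 0, 0, 62, 0, 0, 0, 0, 62, 0, 0, -10, 0, 62, 0, 0, -30, 0, 62, 0, 0, -40, 0, 62, 0, 0, -40, 0, 80, -4.1, -20.7, -10, 0, 80, -4, -27, 0, 0, 80, -4, -30, 0, 0, 80, -4, -35, 0, 0, 80, -5, -35, 0, 0, 80, -5, -35, 0, 0, 80, -5, -35, 0, 0, 80, -5, -30, 0, 0, 80, -5, -20, 0, 0, 80, 0, -15, 0, 0])

```text
time: 17.9
tool_pos: [0.5377, 0.0176, 0.1381]
tool_rot: [-3.141, 0.001, -0.107]
contact_force: [-0.6, -0.1, -0.0]
opening: 0.0797
```

Run:
```python
from m import *
s=observe();print(s['time'],s['tool_pos'],s['tool_rot'],s['opening'])
im,d=read_camera('wrist');s=observe();im,d=read_camera('wrist');T=pose('wrist',s);C=cloud('wrist',d,T);np.savez('w5.npz',im=im,d=d,T=T)
t,dt=read_camera('top');Ct=cloud('top',dt,pose('top'));z=Ct[...,2]
r=np.zeros_like(z,bool);r[150:320,420:510]=1
for lo,hi,x0,x1 in((.05,.075,.4,.515),(.037,.06,.52,.62)):
    m=r&(z>lo)&(z<hi)&(Ct[...,0]>x0)&(Ct[...,0]<x1);print('jars on mat',Ct[m].mean(0),m.sum())
g=np.abs(C[...,:2]-[.5386,.0155]);m=(g.max(-1)<.027)&(C[...,2]>.011)&(C[...,2]<.022)
print('weight',C[m].mean(0),np.ptp(C[m],axis=0))
P=cv2.cvtColor(cv2.imread('pics/w2.png'),cv2.COLOR_BGR2RGB)
c=cen(P,(265,155,372,262),(18,70,150),(30,255,255),7);e=hull_c(c)
print('w2',e,onz('wrist',e[0],pose('wrist',dict(tool_pos=[.4922,.0207,.0168],tool_rot=[3.1415,-.0002,-.108])),.016))
b=np.hstack([im[:,100:540],cv2.resize(t[150:320,400:540],(396,480))]);save('w5',cv2.resize(b,(790,450)))
```

```text
17.9 [0.5377 0.0176 0.1381] [-3.1415  0.001  -0.1067] 0.07967850754335741
jars on mat [ 0.4795 -0.2721  0.0577] 464
jars on mat [ 0.5489 -0.2708  0.0445] 339
weight [0.5394 0.0163 0.0177] [0.0524 0.0539 0.0107]
w2 ((317.9823913574219, 208.95677185058594), (95.78218841552734, 96.92243957519531), 109.52394104003906) [[0.5394 0.0169 0.016 ]]
```

View pics/w5.png

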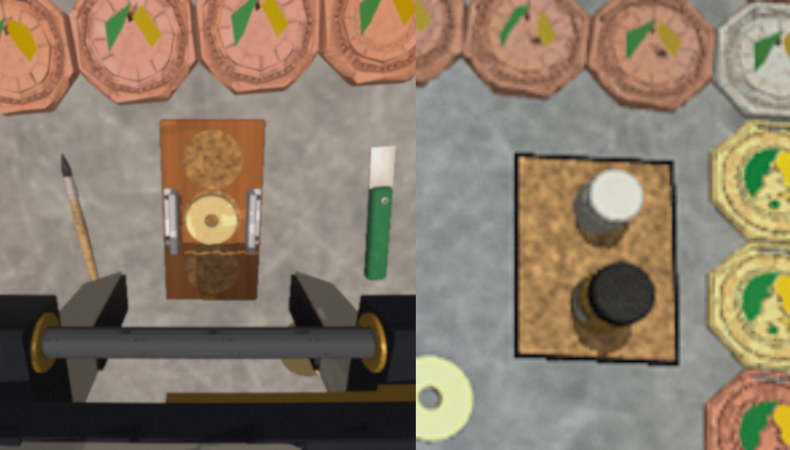

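Both jars stand upright on the mat and the weight is still on the middle seat at (211,220). Next I turn the gripper a quarter turn so the jaws lie along the rack's x.

>>> jog_arm(rows=[80, 0, 0, 5, -8.2, 80, 0, 0, 5, -8.2, 80, 0, 0, 5, -8.2, 80, 0, 0, 5, -8.2, 80, 0, 0, 5, -8.2, 80, 0, 0, 5, -8.2, 80, 0, 0, 5, -8.2, 80, 0, 0, 5, -8.2, 80, 0, 0, 5, -8.2, 80, 0, 0, 5, -8.2, 80, 0, 0, 0, -8, 80, 0, 0, 0, 0, 80, 0, 0, 0, 0, 80, 0, 0, 0, 0])

```text
time: 19.45
tool_pos: [0.5389, 0.0149, 0.0882]
tool_rot: [3.141, 0.0, 1.459]
contact_force: [0.2, -0.4, 0.2]
opening: 0.0805
```

>>> jog_arm(rows=[80, 1.4, 0, 20, 0, 80, 0, 0, 25, 0, 80, 0, 0, 15, 0, 80, 0, 0, 9, 0, 80, 0, 0, 5, 0, 80, 0, 0, 2, 0, 80, 0, 0, 0, 0, 80, 0, 0, 0, 0, 80, 0, 0, 0, 0])

```text
time: 20.35
tool_pos: [0.5393, 0.0169, 0.0127]
tool_rot: [3.14, 0.0, 1.462]
contact_force: [-0.3, -0.7, -0.5]
opening: 0.0802
```

>>> jog_arm(rows=[80, -0.5, 0, 3, 0, 80, 0, 0, 1.2, 0, 80, 0, 0, 0, 0, 30, 0, 0, 0, 0, 30, 0, 0, 0, 0, 30, 0, 0, 0, 0, 30, 0, 0, 0, 0, 30, 0, 0, 0, 0, 30, 0, 0, 0, 0, 30, 0, 0, 0, 0, 30, 0, 0, 0, 0, 30, 0, 0, 0, 0, 30, 0, 0, 0, 0], grip_force=30)

```text
time: 21.65
tool_pos: [0.5389, 0.0164, 0.0079]
tool_rot: [3.141, 0.0, 1.463]
contact_force: [0.2, 0.1, -0.6]
opening: 0.0408
```

>>> jog_arm(rows=[30, 0, 0, -8, 0, 30, 0, 0, -15, 0, 30, 0, 0, -25, 0, 30, 0, 0, -30, 0, 30, 0, 0, -22, 0, 30, 9, -2, -10, 0, 30, 20, -6, 0, 0, 30, 30, -9, 0, 0, 30, 30, -9, 0, 0, 30, 30, -9, 0, 0, 30, 30, -9, 0, 0, 30, 25, -7, 0, 0, 30, 12, -3, 0, 0, 30, 7.8, -1.2, 0, 0, 30, 0, 0, 0, 0, 30, 0, 0, 0, 0, 30, 0, 0, 0, 0, 30, 0, 0, 0, 0])

```text
time: 23.45
tool_pos: [0.5051, 0.2142, 0.1179]
tool_rot: [-3.142, 0.0, 1.461]
contact_force: [0.4, -0.1, -1.1]
opening: 0.0406
```

Run:
```python
from m import *
s=observe();print(s['time'],s['tool_pos'],s['tool_rot'],s['opening'])
im,d=read_camera('wrist');s=observe();im,d=read_camera('wrist');T=pose('wrist',s);C=cloud('wrist',d,T);np.savez('w6.npz',im=im,d=d,T=T);save('w6',im)
a,da=read_camera('top');Ca=cloud('top',da,pose('top'))
for n,c in(('w',C),('t',Ca)):
    for lo,hi in((.0245,.034),(.016,.0245)):
        g=np.abs(c[...,:2]-[.499,.276]).max(-1)
        m=(g<.07)&(c[...,2]>lo)&(c[...,2]<hi);p=np.float32(c[m][:,:2]*1000);print(n,lo,cv2.minAreaRect(p) if len(p)>9 else 0,np.median(c[m][:,2]))
    print(cv2.minEnclosingCircle(p))
```

```text
23.45 [0.5051 0.2142 0.1179] [-3.1416  0.0002  1.4612] 0.04062506847447995
w 0.0245 ((500.05279541015625, 280.9974365234375), (94.88059997558594, 90.4743423461914), 74.81278228759766) 0.02899698082387113
w 0.016 ((499.5499267578125, 278.8854675292969), (116.60856628417969, 116.79109954833984), 74.3056869506836) 0.021790351712537293
((499.59368896484375, 278.39239501953125), 80.07674407958984)
t 0.0245 ((500.5667724609375, 246.33250427246094), (55.992225646972656, 18.35491371154785), 10.907086372375488) 0.027436644758414674
t 0.016 ((488.3851623535156, 236.00308227539062), (35.29136657714844, 115.77897644042969), 76.9909896850586) 0.01967807820629719
((486.8942565917969, 229.95773315429688), 58.02498245239258)
```

View pics/w6.png

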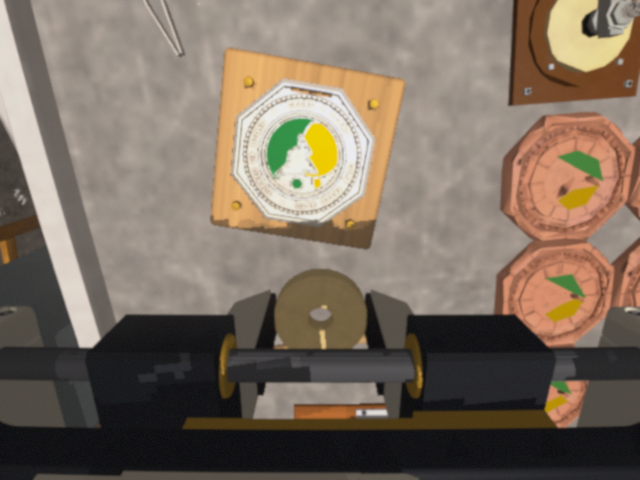

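The weight is held level (centre hole at (320,313)) and the medal is at (304,152) on its block, middle ≈ (0.4995, 0.2775, 0.028). I move over it and lower.

>>> jog_arm(rows=[30, 8, -2, 0, 0, 30, 18, -4, 0, 0, 30, 20, -4, 0, 0, 30, 11, -2.5, 0, 0, 30, 5.3, 0, 0, 0, 30, 0, 0, 15, 0, 30, 0, 0, 20, 0, 30, 0, 0, 20, 0, 30, 0, 0, 14, 0, 30, 0, 0, 8, 0, 30, 0, 0, 4, 0, 30, 0, 0, 1, 0, 30, 0, 0, 0, 0, 30, 0, 0, 0, 0, 30, 0, 0, 0, 0])

```text
time: 25.1
tool_pos: [0.4995, 0.2784, 0.0365]
tool_rot: [3.141, -0.0, 1.463]
contact_force: [-0.2, 0.7, -0.8]
opening: 0.0405
```

>>> jog_arm(rows=[30, -0.5, 0, 3, 0, 30, 0, 0, 2, 0, 30, 0, 0, 0.8, 0, 30, 0, 0, 0, 0, 30, 0, 0, 0, 0, 30, 0, 0, 0, 0])

```text
time: 25.7
tool_pos: [0.499, 0.2777, 0.0301]
tool_rot: [-3.141, 0.0, 1.463]
contact_force: [-1.6, -1.8, 1.9]
opening: 0.0408
```

>>> jog_arm(rows=[45, 0, 0, 0, 0, 50, 0, 0, 0, 0, 62, 0, 0, 0, 0, 62, 0, 0, 0, 0, 62, 0, 0, 0, 0, 62, 0, 0, -5, 0, 62, 0, 0, -20, 0, 62, 0, 0, -35, 0, 62, 0, 0, -35, 0, 62, -25, 0, -15, 0, 62, -25, 0, 0, 0, 62, 0, 0, 0, 0, 62, 0, 0, 0, 0])

```text
time: 27.0
tool_pos: [0.4939, 0.228, 0.1405]
tool_rot: [3.141, -0.0, 1.461]
contact_force: [1.6, 0.1, 0.2]
opening: 0.0619
```

Run:
```python
from m import *
s=observe();im,d=read_camera('wrist');s=observe();im,d=read_camera('wrist');T=pose('wrist',s);C=cloud('wrist',d,T);np.savez('w7.npz',im=im,d=d,T=T);save('w7',im)
print(s['time'],s['tool_pos'],s['tool_rot'])
g=np.abs(C[...,:2]-[.499,.277]).max(-1)
for lo,hi in((.033,.046),(.0245,.033)):
    m=(g<.07)&(C[...,2]>lo)&(C[...,2]<hi);p=C[m];print(lo,p.mean(0),cv2.minAreaRect(np.float32(p[:,:2]*1000)),np.median(p[:,2]))
m=(g<.03)&(C[...,2]>.035);p=C[m];A=np.c_[p[:,:2]-p[:,:2].mean(0),np.ones(len(p))];print('tilt',np.linalg.lstsq(A,p[:,2],rcond=None)[0])
```

```text
27.05 [0.4938 0.2284 0.1402] [ 3.1414 -0.0003  1.4621]
0.033 [0.4986 0.2787 0.04  ] ((498.4626770019531, 278.5304870605469), (41.4699821472168, 41.248714447021484), 84.77168273925781) 0.0400777742490909
0.0245 [0.5001 0.2813 0.029 ] ((499.67523193359375, 278.82208251953125), (90.5951156616211, 90.20960998535156), 74.60735321044922) 0.028951007201656748
tilt [-0.6902 -6.3679  0.2206]
```

View pics/w7.png

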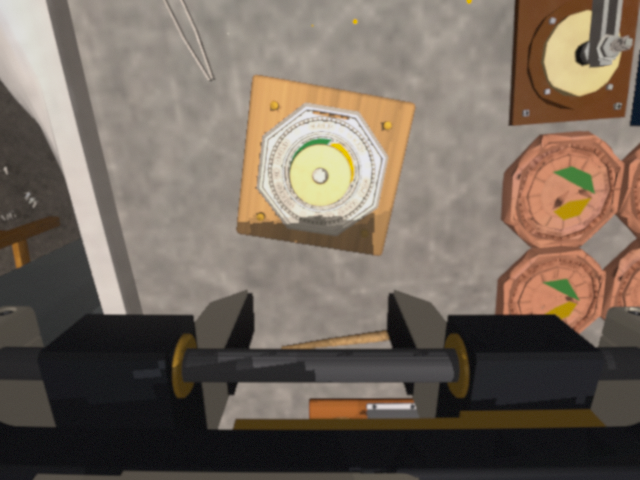

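The weight lies on the medal at (320,176), top at z ≈ 0.040, and its centre is about 1.3 mm from the medal's middle (0.4985, 0.2785 against 0.4997, 0.2788). Now back for the small jar: first turn back, then travel.

>>> jog_arm(rows=[62, 0, 0, 0, 8.2, 62, 0, 0, 0, 8.2, 62, 0, 0, 0, 8.2, 62, 0, 0, 0, 8.2, 62, 0, 0, 0, 8.2, 62, 0, 0, 0, 8.2, 62, 0, 0, 0, 8.2, 62, 0, 0, 0, 8.2, 62, 0, 0, 0, 8.2, 62, 0, 0, 0, 8.2, 62, 0, 0, 0, 8, 62, 0, 0, 0, 0])

```text
time: 28.3
tool_pos: [0.4936, 0.2289, 0.1397]
tool_rot: [3.141, 0.001, -0.108]
contact_force: [0.4, -0.3, 0.9]
opening: 0.0617
```

>>> jog_arm(rows=[62, 4, 15, 0, 0, 62, 6, 30, 0, 0, 62, 8, 35, 0, 0, 62, 8, 37, 0, 0, 62, 8, 37, 0, 0, 62, 8, 37, 0, 0, 62, 8, 37, 0, 0, 62, 8, 37, 0, 0, 62, 8, 37, 0, 0, 62, 8, 37, 0, 0, 62, 8, 37, 0, 0, 62, 8, 37, 0, 0, 62, 8, 37, 0, 0, 62, 7, 25, 0, 0, 62, 4, 14, 0, 0, 62, 0, 0, 0, 0, 62, 0, 0, 0, 0, 62, 0, 0, 0, 0])

```text
time: 30.1
tool_pos: [0.5491, -0.2683, 0.1401]
tool_rot: [-3.141, 0.001, -0.106]
contact_force: [0.4, 0.4, -0.3]
opening: 0.0623
```

>>> jog_arm(rows=[62, 0, 0.9, 20, 0, 62, 0, 0, 30, 0, 62, 0, 0, 30, 0, 62, 0, 0, 22, 0, 62, 0, 0, 15, 0, 62, 0, 0, 9, 0, 62, 0, 0, 4, 0, 62, 0, 0, 0, 0, 62, 0, 0, 0, 0, 62, 0, 0, 0, 0])

```text
time: 31.1
tool_pos: [0.5497, -0.2711, 0.0111]
tool_rot: [3.141, -0.002, -0.108]
contact_force: [0.8, -0.8, -0.3]
opening: 0.0619
```

>>> jog_arm(rows=[62, -0.4, -0.8, 2, 0, 62, 0, 0, 0, 0, 62, 0, 0, 0, 0, 25, 0, 0, 0, 0, 25, 0, 0, 0, 0, 25, 0, 0, 0, 0, 25, 0, 0, 0, 0, 25, 0, 0, 0, 0, 25, 0, 0, 0, 0, 25, 0, 0, 0, 0], grip_force=20)

```text
time: 32.1
tool_pos: [0.5489, -0.2699, 0.0081]
tool_rot: [3.141, -0.0, -0.108]
contact_force: [0.4, 0.3, -0.6]
opening: 0.0365
```

>>> jog_arm(rows=[25, 0, 0, -10, 0, 25, 0, 0, -20, 0, 25, 0, 0, -25, 0, 25, 0, 0, -25, 0, 25, 0, -12, -5, 0, 25, 0, -20, 0, 0, 25, 1, -30, 0, 0, 25, 1, -30, 0, 0, 25, 1, -30, 0, 0, 25, 1, -30, 0, 0, 25, 1, -30, 0, 0, 25, 1, -30, 0, 0, 25, 0.9, -30, 0, 0, 25, 0, -20, 0, 0, 25, 0, -12, 0, 0, 25, 0, -8.2, 0, 0, 25, 0, 0, 0, 0, 25, 0, 0, 0, 0, 25, 0, 0, 0, 0])

```text
time: 34.0
tool_pos: [0.5861, 0.009, 0.0931]
tool_rot: [3.141, 0.0, -0.109]
contact_force: [0.2, 0.3, -1.2]
opening: 0.0364
```

>>> jog_arm(rows=[25, 0, 0, 15, 0, 25, 0, 0, 20, 0, 25, 0, 0, 18, 0, 25, 0, 0, 13, 0, 25, 0, 0, 8, 0, 25, 0, 0, 4, 0, 25, 0, 0, 2, 0, 25, 0, 0, 0, 0, 25, 0, 0, 0, 0, 25, 0, 0, 0, 0])

```text
time: 35.0
tool_pos: [0.5866, 0.0099, 0.0137]
tool_rot: [3.141, -0.001, -0.108]
contact_force: [0.6, 0.4, -0.8]
opening: 0.0367
```

>>> jog_arm(rows=[25, -0.3, 0, 1.3, 0, 25, 0, 0, 0.8, 0, 25, 0, 0, 0, 0, 25, 0, 0, 0, 0, 62, 0, 0, 0, 0, 62, 0, 0, 0, 0, 62, 0, 0, 0, 0, 62, 0, 0, 0, 0])

```text
time: 35.8
tool_pos: [0.5859, 0.01, 0.011]
tool_rot: [3.141, -0.0, -0.108]
contact_force: [0.5, 0.5, 0.1]
opening: 0.0611
```

>>> jog_arm(rows=[62, 0, 0, -10, 0, 62, 0, 0, -30, 0, 62, 0, 0, -40, 0, 62, 0, 0, -40, 0, 62, -4, 17, -8, 0, 62, -6, 25, 0, 0, 62, -7, 27, 0, 0, 62, -8, 30, 0, 0, 62, -8, 30, 0, 0, 62, -8, 30, 0, 0, 62, -8, 30, 0, 0, 62, -8, 30, 0, 0, 62, -8, 30, 0, 0, 62, -7, 25, 0, 0, 62, -3.2, 18, 0, 0, 62, 0, 0, 0, 0, 62, 0, 0, 0, 0, 62, 0, 0, 0, 0])

```text
time: 37.6
tool_pos: [0.4796, -0.2714, 0.139]
tool_rot: [-3.141, 0.0, -0.108]
contact_force: [-0.1, 0.2, -1.1]
opening: 0.0621
```

>>> jog_arm(rows=[62, 0, 0, 20, 0, 62, 0, 0, 30, 0, 62, 0, 0, 30, 0, 62, 0, 0, 20, 0, 62, 0, 0, 13, 0, 62, 0, 0, 7, 0, 62, 0, 0, 4, 0, 62, 0, 0, 0, 0, 62, 0, 0, 0, 0, 62, 0, 0, 0, 0, 62, 0, 0, 0, 0])

```text
time: 38.7
tool_pos: [0.4799, -0.2725, 0.0156]
tool_rot: [3.141, -0.001, -0.108]
contact_force: [-0.2, -0.2, -0.3]
opening: 0.0619
```

>>> jog_arm(rows=[62, 0, -0.2, 1.9, 0, 62, 0, 0, 0, 0, 30, 0, 0, 0, 0, 30, 0, 0, 0, 0, 30, 0, 0, 0, 0, 30, 0, 0, 0, 0, 30, 0, 0, 0, 0, 30, 0, 0, 0, 0, 30, 0, 0, 0, 0])

```text
time: 39.6
tool_pos: [0.4796, -0.272, 0.0131]
tool_rot: [3.141, -0.0, -0.108]
contact_force: [-0.6, -0.1, -0.3]
opening: 0.0416
```

>>> jog_arm(rows=[30, 0, 0, -10, 0, 30, 0, 0, -20, 0, 30, 0, 0, -25, 0, 30, 0, 0, -25, 0, 30, 0, -12, -5, 0, 30, -2, -20, 0, 0, 30, -2, -30, 0, 0, 30, -2, -30, 0, 0, 30, -2, -30, 0, 0, 30, -2, -30, 0, 0, 30, -2, -30, 0, 0, 30, -2, -30, 0, 0, 30, -2, -30, 0, 0, 30, -2, -25, 0, 0, 30, -1.4, -15, 0, 0, 30, 0, -10.3, 0, 0, 30, 0, 0, 0, 0, 30, 0, 0, 0, 0, 30, 0, 0, 0, 0])

```text
time: 41.5
tool_pos: [0.4919, 0.02, 0.098]
tool_rot: [3.141, 0.0, -0.109]
contact_force: [-1.5, -0.1, -0.6]
opening: 0.0415
```

Run:
```python
from m import *
s=observe();im,d=read_camera('wrist');s=observe();im,d=read_camera('wrist');T=pose('wrist',s);C=cloud('wrist',d,T);save('w8',im)
print(s['time'],s['tool_pos'],s['tool_rot'])
g=np.abs(C[...,:2]-[.586,.010]).max(-1);m=(g<.04)&(C[...,2]>.045)&(C[...,2]<.056);print('small cap',C[m].mean(0),m.sum())
```

```text
41.55 [0.4919 0.02   0.098 ] [ 3.1414  0.0001 -0.1092]
small cap [0.5864 0.0098 0.0497] 4100
```

View pics/w8.png

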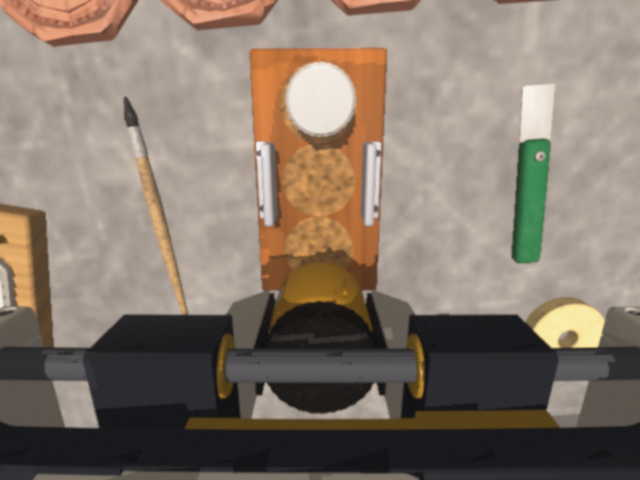

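The small jar (320,100) is upright on the far seat, cap at (0.5864, 0.0098), within 1 mm of the start. The tall jar is held over its near seat, so I lower it.

>>> jog_arm(rows=[30, 0, 0, 15, 0, 30, 0, 0, 20, 0, 30, 0, 0, 18, 0, 30, 0, 0, 13, 0, 30, 0, 0, 8, 0, 30, 0, 0, 4, 0, 30, 0, 0, 1.5, 0, 30, 0, 0, 0, 0, 30, 0, 0, 0, 0, 30, 0, 0, 0, 0, 30, 0, 0, 0, 0])

```text
time: 42.7
tool_pos: [0.4921, 0.0207, 0.0189]
tool_rot: [3.141, -0.001, -0.108]
contact_force: [-0.0, -0.1, -0.4]
opening: 0.0421
```

>>> jog_arm(rows=[30, 0, 0, 1.6, 0, 30, 0, 0, 0.8, 0, 30, 0, 0, 0, 0, 30, 0, 0, 0, 0, 62, 0, 0, 0, 0, 62, 0, 0, 0, 0, 62, 0, 0, 0, 0, 62, 0, 0, 0, 0, 62, 0, 0, -10, 0, 62, 0, 0, -30, 0, 62, 0, 0, -40, 0, 62, 0, 0, -40, 0, 62, 0, 0, -40, 0, 62, -20, 25, -20, 0, 62, -20, 35, 0, 0, 62, -20, 35, 0, 0, 62, -20, 35, 0, 0, 62, 0, 0, 0, 0, 62, 0, 0, 0, 0])

```text
time: 44.6
tool_pos: [0.3982, -0.1004, 0.197]
tool_rot: [3.141, -0.001, -0.111]
contact_force: [1.2, 0.4, -0.2]
opening: 0.0623
```

Run:
```python
from m import *
s=observe();print(s['time'],s['tool_pos'],s['contact_force'])
a=np.load('top0.npz');im,d=read_camera('top');save('fin',cv2.resize(im[160:290,120:420],None,fx=2.6,fy=2.6,interpolation=cv2.INTER_CUBIC))
for n,x,d_ in(('start',a['im'],a['d']),('now',im,d)):
    C=cloud('top',d_,pose('top'));z=C[...,2];r=(np.abs(C[...,0]-.539)<.09)&(np.abs(C[...,1]-.015)<.04)
    for j,lo,hi,f in(('tall',.054,.07,C[...,0]<.535),('small',.043,.056,C[...,0]>.55)):
        m=r&(z>lo)&(z<hi)&f;print(n,j,C[m].mean(0),m.sum())
    for k,b,l,h in(('scr',(375,200,405,270),(60,80,20),(95,255,255)),('brush',(245,205,270,270),(8,60,80),(25,255,255))):
        print(n,k,cv2.minAreaRect(np.float32(onz('top',cen(x,b,np.array(l),np.array(h)).reshape(-1,2),pose('top'),.01)[:,:2]*1000))[0])
    g=np.abs(C[...,:2]-[.499,.277]).max(-1);m=(g<.05)&(z>.033)&(z<.045);print(n,'weight',C[m].mean(0) if m.any() else None)
```

```text
44.6 [ 0.3982 -0.1004  0.197 ] [ 1.1535  0.4492 -0.1695]
start tall [0.4915 0.02   0.0608] 438
start small [0.5861 0.0081 0.0479] 309
start scr (507.652099609375, -124.89456176757812)
start brush (504.0483703613281, 125.84211730957031)
start weight None
now tall [0.4917 0.019  0.0609] 438
now small [0.586  0.0083 0.0478] 308Traceback (most recent call last):
  File "<stdin>", line 9, in <module>
  File "m.py", line 7, in cen
    return max(cv2.findContours(m,0,1)[0],key=cv2.contourArea)
ValueError: max() iterable argument is empty
```

View pics/fin.png

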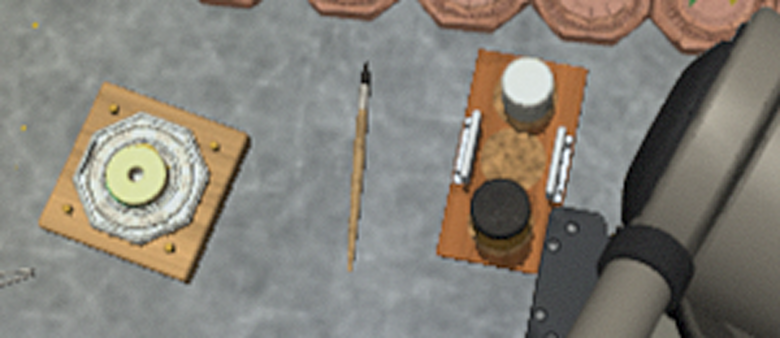

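Both jars are back within about 1 mm and upright, the weight is centred at (136,174), and the brush looks undisturbed. The arm hides the scraper in this view, but the wrist view at 41.5 s showed it in place. The arm is clear of everything, so I let it settle and hand in.

>>> jog_arm(rows=[62, 0, 0, 0, 0, 62, 0, 0, 0, 0, 62, 0, 0, 0, 0])

```text
time: 44.95
tool_pos: [0.3986, -0.0992, 0.1961]
tool_rot: [-3.142, 0.0, -0.107]
contact_force: [0.6, -0.1, -0.1]
opening: 0.062
```

```bash
python3 -c "
from cell import *
print(hand_in())"
```

```text
the job is handed in; nothing more can be done
None
```

I handed the job in at about 45 s of the 138 s. Both jars went onto the mat, the brass weight was laid on the medal, and each jar was put back on its own seat.

- **Jars:** in the top view at the end, both stood upright within about 1 mm of their starting positions.
- **Weight:** right after release it lay at medal height (top at z ≈ 0.040 m), with its centre about 1.3 mm from the medal's middle. A plane fit for its tilt gave a nonsense value (probably stray depth points in the fit). That it lies flat therefore rests on the top's height and the pictures. It still looked centred in the final picture.
- **Brush and scraper:** my last numeric check of both failed, because the arm hid the scraper in the top view and the script stopped there. In the last pictures the brush (final top view) and the scraper (wrist view at 41.5 s) lay where they had been. Neither was measured at the end, and nothing moved near them after that.
- **Robot:** the open gripper ended about 0.2 m above the table, away from everything.

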